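Cap a vacuum flask with its nesting cups

TASK

Coffee is over: put the cups back on the vacuum flask, which stays standing on the table. Set the small cup mouth down over the stopper, then the middle cup over the small one, and last fit the large cup over both as the cap and press it straight down until it clicks home on the flask's collar. Keep pressing after the click and finish while still holding the large cup and pressing it down firmly; do not disturb the mug, the remote control or the plant.

Things in the scene. Friction and masses are not known exactly. Their poses are not given: they have to be found in the camera images.
- flask: loose upright vacuum flask, about 0.7 kg: teal body 92 mm across up to 138 mm, narrowing to a steel ring 77 mm across (top 155 mm up); on it a black collar 58 mm across, 17 mm tall, and on that the grey stopper, 34 mm across, 24 mm tall, bevelled top. Four sprung beads stick 4 mm out of the collar's side, 7.6 mm above the ring. Origin: centre of its underside, z up its axis
- flask_stopper (a point): centre of the stopper's top face, on the flask's axis, 196 mm above its underside
- flask_collar (a point): centre of the collar's top face, 172 mm above the underside: the mouths of the small and the middle cup rest at this height when they are home
- flask_ledge (a point): on the flask's axis at the top of the steel ring, 155 mm above the underside: the large cup's mouth rests here once clicked home. Its lip first meets the beads with the mouth about 12 mm above the ring; pressing on takes some 8 to 14 N and gives way suddenly 5 to 8 mm above the ring, as the beads spring out over the lip
- cup_small_mid (a point): small cup, coral, standing mouth down: 44 mm outside, 39 mm inside, 40 mm tall, closed top 3 mm thick with a bevelled edge; straight sides. The point is its centre, half-way up (20 mm above the mouth); z points up from the mouth to the closed top
- cup_middle_mid (a point): middle cup, cream, standing mouth down: 54 mm outside, 49 mm inside, 46 mm tall, else like the small one. The point is its centre, half-way up (23 mm above the mouth)
- cup_large_mid (a point): large cup, teal with a steel line, the flask's cap, standing mouth down, 69 mm tall: crown 66 mm outside (grip it there, 25 mm or more above the mouth), 61 mm inside, closed top 3 mm thick; the lowest 15 mm flare to a snap skirt 74 mm outside, with a lip 3 mm tall and 61 mm wide inside the mouth. The point is its centre, half-way up (34.5 mm above the mouth)
- tray: fixed white ceramic tray, 165 mm by 340 mm (long side along its y) with a rim 10 mm high; origin at the centre of its underside. The three cups stand in a row along its y on its floor, 5 mm above the table, about 105 mm apart, in any order
- mug: cream coffee mug, 80 mm across, 92 mm tall, loose; origin under its centre; leave it alone
- remote: black remote control lying flat, 170 x 45 x 18 mm, long side along its x; origin under its centre; leave it alone
- plant: succulent in an aqua pot, 80 mm across, about 110 mm tall, loose; origin under its centre; leave it alone
Things that resemble listed ones, but are neither listed nor needed, are in the scene too. Of the things like the part that bears cup_small_mid, leave any that is green, turquoise or yellow; of the rest the larger one is meant.

How it is judged (in metres and radians):
On the way, in this order (a step that is already met when the one before it is completed fails the run):
1. the small cup sits over the stopper, its mouth down on the collar, let go (horizontal distance between cup_small_mid and flask_stopper below 0.005 m and z of cup_small_mid in the frame of flask below 0.1945 m and angle between the z axis of cup_small_mid and the z axis of flask, either way round below 0.06 rad and angle between flask's own z axis and vertical below 0.06 rad and height (world z) of flask below 0.004 m and contact force between cup_small and the fingers below 0.1 N), for 0.2 s.
2. the middle cup sits over the small cup, its mouth down on the collar, let go (horizontal distance between cup_small_mid and flask_stopper below 0.005 m and z of cup_small_mid in the frame of flask below 0.1945 m and angle between the z axis of each of cup_small_mid, cup_middle_mid and the z axis of flask, either way round below 0.06 rad and horizontal distance between cup_middle_mid and flask_stopper below 0.0065 m and z of cup_middle_mid in the frame of flask below 0.198 m and angle between flask's own z axis and vertical below 0.06 rad and height (world z) of flask below 0.004 m and contact force between cup_middle and the fingers below 0.1 N), for 0.2 s.
3. the large cup has clicked home on the collar over both (horizontal distance between cup_small_mid and flask_stopper below 0.005 m and z of cup_small_mid in the frame of flask below 0.1945 m and angle between the z axis of each of cup_small_mid, cup_middle_mid, cup_large_mid and the z axis of flask, either way round below 0.06 rad and horizontal distance between cup_middle_mid and flask_stopper below 0.0065 m and z of cup_middle_mid in the frame of flask below 0.198 m and horizontal distance between cup_large_mid and flask_stopper below 0.004 m and z of cup_large_mid in the frame of flask below 0.1915 m and angle between flask's own z axis and vertical below 0.06 rad and height (world z) of flask below 0.004 m), for 0.2 s.
At the end, for the whole second after the job is handed in: Flask upright within 0.06 rad; small and middle cup home within 3 mm (5 and 6.5 mm off axis), large cup clicked home over them within 2 mm (4 mm off axis); fingers on the large cup, pressing it on the flask with over 5 N through the last second; arm off the flask and the inner cups (all of step 3 and contact force between cup_large and flask above 5 N and contact force between cup_large and the fingers above 5 N and contact force between each of cup_small, cup_middle and the fingers below 0.1 N and contact force between flask and the arm below 0.1 N); the arm keeps its last pose, push and grip.
It fails at once if the flask was tipped (angle between flask's own z axis and vertical above 0.35 rad).
It fails at once if the mug was disturbed (distance of mug from where it was at the start of the episode above 0.03 m or angle between mug's own z axis and vertical above 0.3 rad).
It fails at once if the remote control was disturbed (distance of remote from where it was at the start of the episode above 0.03 m).
It fails at once if the plant was disturbed (distance of plant from where it was at the start of the episode above 0.03 m or angle between plant's own z axis and vertical above 0.3 rad).
It also fails if it takes over 72 s, if anything falls off the work surface, if the arm or the gripper's body presses on something with over 40 N, if the wrist force passes 120 N, or if a joint passes its speed limit or range.

ROBOT

A 7-joint arm with a two-finger parallel gripper is mounted at the origin on the work surface. World frame = base frame: x ahead of the robot, y to its left, z up, the work surface at z = 0. Lengths are in m, angles in degrees, forces in N, time in s.
With the tool pointing down it reaches from about 0.425 to 0.925 m from the base axis. Payload 6.8 kg.
Tool frame: the origin (TCP) lies midway between the tips of the shut fingers; the grasp point (between the pads) lies 19 mm behind it; z points along the fingers, y is the direction in which the jaws open and shut (so a half turn about z gives the same grasp; the last joint's range is limited). The gripper opens to 85 mm and grips with 20 to 120 N. Pads are 22 mm wide; open, the fingers measure 114 mm over their backs; the gripper's body (76 mm by 85 mm) begins 54 mm behind the grasp point. The pads swing forward as they close: fully open they stand 13 mm farther back than shut.
Start: joints at [70.926, 27.33, 1.283, 89.118, -0.659, 63.558, -4.761], TCP at [0.15, -0.658, 0.231] pointing down, gripper open.
Joint ranges: [-169.35, 169.35], [-19.33, 120.38], [-80.79, 83.38], [13.8, 139.57], [-78.32, 258.32], [9.67, 109.79], [-169.56, 169.56]. Speed limits (degrees/s): [136.94, 136.94, 180, 180, 180, 180, 180].

INTERFACE

Orientations are given as a 3x3 rotation matrix whose columns are the frame's x, y, z axes.
In Python, from plant import bot gives the robot as it stands.
- The arm moves only by the tool drive_tool, never from a script. Its argument "moves" is a list of rows, each a list of 4 numbers: the shift along the tool's x, y, z in m, then the turn about the tool's z in degrees. In form: [[tx, ty, tz, twist], ...]. A call has 1 to 10 rows; each row shifts and turns the pose as measured when the row begins, along the tool's axes as they then stand; what a row does not reach is not made up. A row lasts 1/8 s, in which the tool goes at most 62.5 mm and 10.7 degrees, less where a joint would pass 70% of its speed; a pose out of reach is approached as far as the arm can. A call is refused whole if a number of a shift passes 0.0625 or a number of a turn 10.7, either way. A call with a gripper value outside its range is refused whole. "fingers" is the closure in counts, from 0 (fully open) to 255 (shut), set as the call begins (left out, the last holds). The fingers move at their own pace and stop on an object; "squeeze" is the grip in N (left out, the last holds). Time passes only in rows, so rows that do not move let the fingers close. It gives the time, the measured TCP pose, the force and the opening at its end, in the units of the state.
- bot.get_obs(): the state, without advancing time (a new reading comes with each control period).
- bot.capture(name): name is "side" or "top"; returns the picture (420x560x3 uint8, red, green, blue); there is no depth.
- bot.camera_model(name): a dict with "fov_y" (degrees; the focal length in pixels is half the picture's height over the tangent of half this angle, whatever the lens; pixels are square), "cx", "cy" (the principal point, pixels), "dist_coeffs" ([k1, k2, p1, p2, k3] as OpenCV has them; the pictures are not rectified), "R" (3x3) and "t" (3): a world point X has camera coordinates R X + t. Camera axes: x right, y down, z forward; pixel columns grow to the right and rows downward; lengths in m; the calibration is good to about 2 mm. A picture is of the moment at which its call begins. camera_model takes no time and is no camera call.
- bot.job_done(): hands the job in, once; it reports no verdict.
Trained networks look in the newest picture that a camera, given by its name, has taken for a name from the list of things; names that differ only in an ending like _2 or _b are one class to them, and where a whole thing is asked for, a point or a joint stands for the part that bears it (a point fixed in the world has none). Each returns a list of dicts, best first, with "p" (0 to 1); they miss things now and then, are a little off and sometimes report something else, mostly with a low value. They report only what shows in the picture. A call takes as long as a camera call. They do not tell look-alikes from the thing itself.
- bot.silhouettes(camera, thing): "pixels" (420x560 bool, what is visible of it) and "extent" ([left, top, width, height] in pixels, round what is visible of it).
The state is a dict: "time_s": time; "joint_pos": joint angles; "qd": joint speeds; "effort": joint torques, N m; "position": TCP position; "eef_rot": TCP orientation; "contact_force": force on the tool from outside, world axes, zero at the start; "wrist_torque": the same for the moment, N m; "opening": finger opening in m.
Only numpy, scipy, OpenCV 4.12 (cv2) and the standard library are available. Lean on these libraries where they do the work, as an engineer would, in place of code of your own. Each camera call takes 0.05 s, during which the arm holds its last target. There are 200 camera calls.

## Working session

There is one attempt and no reset: what is moved stays moved. The work goes in short steps, Python scripts to look and compute and a tool call to move; the robot and the scene stay as the last step left them, time stands still between calls to the robot, and variables do not carry over. Pictures are saved under pics/ and viewed, about 8 in all and at most 12, crops included, and the job is handed in when it is done.

Besides the shell and the picture viewer there is one more tool, called after "Emit:" as name([rows], argument=value, ...), one row to a line, values as JSON. drive_tool: Moves the arm, as the interface text tells. Its arguments: {"type":"object","properties":{"moves":{"type":"array"},"fingers":{"type":"number"},"squeeze":{"type":"number"}},"required":["moves"]}

```bash
mkdir -p pics; python3 - <<'E'
from plant import bot
import cv2,numpy as np
o=bot.get_obs();print(o['time_s'],o['position'],o['eef_rot'],o['opening'],o['contact_force'])
ims=[]
for c in('top','side'):
    im=bot.capture(c);cv2.imwrite(f'pics/{c}0.png',im[:,:,::-1]);ims.append(im)
    m=bot.camera_model(c);print(c,m)
E
```

```text
0.0 [ 0.15029004 -0.65743872  0.23032284] [[ 9.74846460e-01  2.22876833e-01 -5.45397501e-04]
 [ 2.22877457e-01 -9.74844880e-01  1.76018975e-03]
 [-1.39372444e-04 -1.83747156e-03 -9.99998302e-01]] 0.08567592474740537 [-0.34570141  0.25699542 -0.34883625]
top {'fov_y': 53.06129404861734, 'cx': 281.73124557666176, 'cy': 210.02361992190788, 'dist_coeffs': array([0.00786786, 0.        , 0.        , 0.        , 0.        ]), 'R': array([[ 0.00695903, -0.99995292,  0.00676221],
       [-0.9719735 , -0.00835311, -0.23494201],
       [ 0.23498743, -0.00493772, -0.97198587]]), 't': array([-0.05972469,  0.57096865,  0.9602753 ])}
side {'fov_y': 49.31883092132773, 'cx': 265.44909655445707, 'cy': 211.25046610096277, 'dist_coeffs': array([0.00250406, 0.        , 0.        , 0.        , 0.        ]), 'R': array([[-0.88649576, -0.46265045, -0.00893512],
       [-0.31005661,  0.60821908, -0.73070818],
       [ 0.34349698, -0.64499931, -0.68263147]]), 't': array([0.44976001, 0.28304169, 0.84038164])}
```

View pics/top0.png

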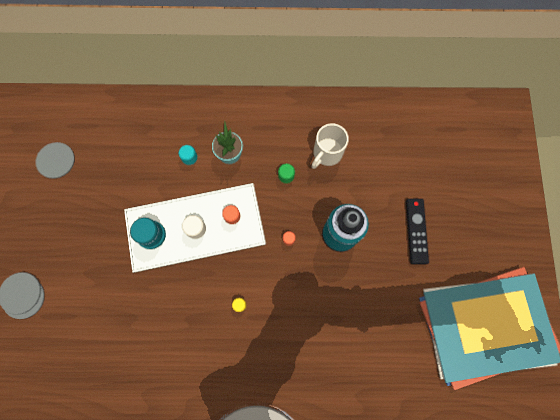

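View pics/side0.png

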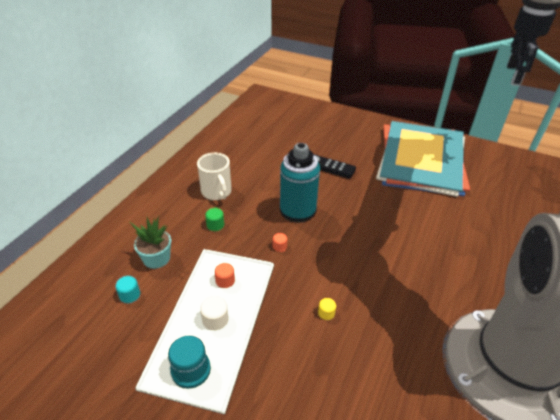

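The top view shows the white tray with three cups: large teal (148,233), cream (193,226) and coral (231,214). The flask is at (346,228). Candidates for the small cup are coral on the tray (231,214), a smaller coral one off it (289,238), green (286,172), turquoise (187,154) and yellow (239,305). I'll measure both coral cups' diameters and check them in a crop.

```bash
cat > h.py <<'E'
from plant import bot
import cv2,numpy as np
from scipy.optimize import minimize
PROF={'flask':[(0,.046),(.138,.046),(.155,.0385),(.155,.029),(.172,.029),(.172,.017),(.193,.017),(.196,.014)],
'cup_small_mid':[(0,.022),(.037,.022),(.040,.019)],'cup_middle_mid':[(0,.027),(.043,.027),(.046,.024)],
'cup_large_mid':[(0,.037),(.012,.037),(.015,.033),(.066,.033),(.069,.030)]}
A=np.linspace(0,2*np.pi,48)
def proj(c,P):
    m=bot.camera_model(c);f=210/np.tan(np.radians(m['fov_y']/2))
    K=np.array([[f,0,m['cx']],[0,f,m['cy']],[0,0,1]])
    return cv2.projectPoints(np.asarray(P,float).reshape(-1,3),cv2.Rodrigues(m['R'])[0],m['t'],K,m['dist_coeffs'])[0][:,0]
def ray(c,uv,z):
    m=bot.camera_model(c);f=210/np.tan(np.radians(m['fov_y']/2))
    K=np.array([[f,0,m['cx']],[0,f,m['cy']],[0,0,1]])
    p=cv2.undistortPoints(np.array([[uv]],float),K,m['dist_coeffs'])[0,0]
    C=-m['R'].T@m['t'];d=m['R'].T@[p[0],p[1],1];return C+d*(z-C[2])/d[2]
def render(c,x,y,z0,prof,s=1):
    im=np.zeros((1680,2240),np.uint8);rings=[proj(c,np.c_[x+s*r*np.cos(A),y+s*r*np.sin(A),0*A+z0+z]) for z,r in prof]
    for a,b in zip(rings,rings[1:]):
        q=cv2.convexHull(((np.r_[a,b]+.5)*4-.5).astype(np.float32));cv2.fillConvexPoly(im,np.round(q*16).astype(np.int32),255,shift=4)
    return cv2.resize(im,(560,420),interpolation=cv2.INTER_AREA)/255.
def fit(masks,prof,z0,g,scale=False):
    cost=lambda p:sum(((render(c,p[0],p[1],z0,prof,p[2]*10 if scale else 1)-m)**2).sum() for c,m in masks.items())
    g=list(g[:2])+([.1] if scale else []);n=len(g)
    r=minimize(cost,g,method='Nelder-Mead',options=dict(initial_simplex=[g]+[[g[j]+.01*(i==j) for j in range(n)] for i in range(n)],xatol=1e-4,fatol=.3,maxiter=70))
    return r.x,r.fun
E
cat > m.py <<'E'
from h import *
import sys
for c in('top','side'):bot.capture(c)
for n,z0,h in (('flask',0,.1),('cup_small_mid',.005,.02),('cup_middle_mid',.005,.02),('cup_large_mid',.005,.03)):
    D={c:bot.silhouettes(c,n) for c in('top','side')}
    for c in D:
        for d in D[c]:
            e=d['extent'];print(n,c,round(d['p'],2),e,int(d['pixels'].sum()))
    if n=='cup_small_mid':
        sel={'top':(231,214),'side':(224,275)}
    else: sel={c:(np.array(D[c][0]['extent'][:2])+np.array(D[c][0]['extent'][2:])/2) for c in D if D[c]}
    M={}
    for c in D:
        for d in D[c]:
            e=np.array(d['extent'],float)
            if c not in M and np.hypot(*(e[:2]+e[2:]/2-sel[c]))<12: M[c]=d['pixels'].astype(float)
    for k in (list(M)+['both']):
        mm=M if k=='both' else {k:M[k]}
        g=ray('top' if k=='both' else k,np.array(np.nonzero(mm['top' if k=='both' else k])[::-1]).mean(1),z0+h)
        x,f=fit(mm,PROF[n],z0,g,True);print(' ',k,np.round(x,4),round(f,1),sum(v.sum() for v in mm.values()))
# tray
d=bot.silhouettes('top','tray')[0]
cs=cv2.findContours(d['pixels'].astype(np.uint8),0,1)[0];q=cv2.boxPoints(cv2.minAreaRect(max(cs,key=len)));print('tray',[ray('top',a,.01)[:2].round(3).tolist() for a in q])
for n in('mug','plant','remote'):
    d=bot.silhouettes('top',n)
    if d:e=d[0]['extent'];print(n,ray('top',[e[0]+e[2]/2,e[1]+e[3]/2],.05).round(3))
im=cv2.imread('pics/top0.png')[130:330,120:400];cv2.imwrite('pics/crop.png',cv2.resize(im,(784,560),interpolation=cv2.INTER_CUBIC))
E
python3 m.py
```

```text
flask top 0.78 [322.3, 207.3, 44.4, 44.9] 1670
flask side 0.92 [279.4, 144.2, 39.0, 76.7] 2625
  top [ 0.5247 -0.2039  0.0995] 18.1 1670.0
  side [ 0.5229 -0.2043  0.0981] 39.1 2625.0
  both [ 0.5237 -0.2044  0.0988] 90.3 4295.0
cup_small_mid top 0.81 [222.5, 204.4, 20.5, 22.2] 275
cup_small_mid top 0.66 [281.3, 164.2, 14.5, 22.6] 289
cup_small_mid top 0.66 [179.8, 143.0, 16.7, 20.8] 291
cup_small_mid top 0.56 [286.0, 230.8, 8.7, 14.2] 147
cup_small_mid top 0.44 [233.6, 296.8, 10.8, 16.7] 140
cup_small_mid side 0.91 [117.6, 276.2, 22.8, 27.2] 487
cup_small_mid side 0.85 [316.2, 296.2, 19.9, 22.3] 309
cup_small_mid side 0.83 [212.4, 260.1, 21.3, 29.4] 472
cup_small_mid side 0.58 [203.1, 207.9, 21.4, 23.9] 339
cup_small_mid side 0.57 [278.8, 144.3, 39.4, 79.7] 2650
cup_small_mid side 0.52 [271.6, 232.2, 12.8, 21.2] 225
  top [0.568  0.0739 0.0953] 4.2 275.0
  side [0.5661 0.0751 0.0957] 12.0 472.0
  both [0.5669 0.0743 0.095 ] 28.6 747.0
cup_middle_mid top 0.68 [178.2, 215.0, 26.8, 24.9] 426
cup_middle_mid side 0.96 [198.2, 298.1, 34.7, 34.2] 880
cup_middle_mid side 0.63 [135.8, 249.8, 136.9, 165.4] 9386
  top [0.5355 0.1668 0.0953] 13.4 426.0
  side [0.5332 0.1664 0.1009] 22.6 880.0
  both [0.534  0.1665 0.0989] 61.7 1306.0
cup_large_mid top 0.96 [130.3, 217.2, 35.1, 32.5] 817
cup_large_mid top 0.58 [321.0, 202.0, 47.7, 50.6] 1714
cup_large_mid side 0.67 [168.6, 334.1, 39.3, 54.8] 1836
  top [0.5178 0.2783 0.0943] 11.3 817.0
  side [0.5152 0.2788 0.097 ] 19.0 1836.0
  both [0.5159 0.2785 0.0966] 77.7 2653.0
tray [[0.581, 0.362], [0.658, 0.02], [0.492, -0.016], [0.422, 0.315]]
mug [ 0.752 -0.176  0.05 ]
plant [0.744 0.088 0.05 ]
remote [ 0.525 -0.388  0.05 ]
```

View pics/crop.png

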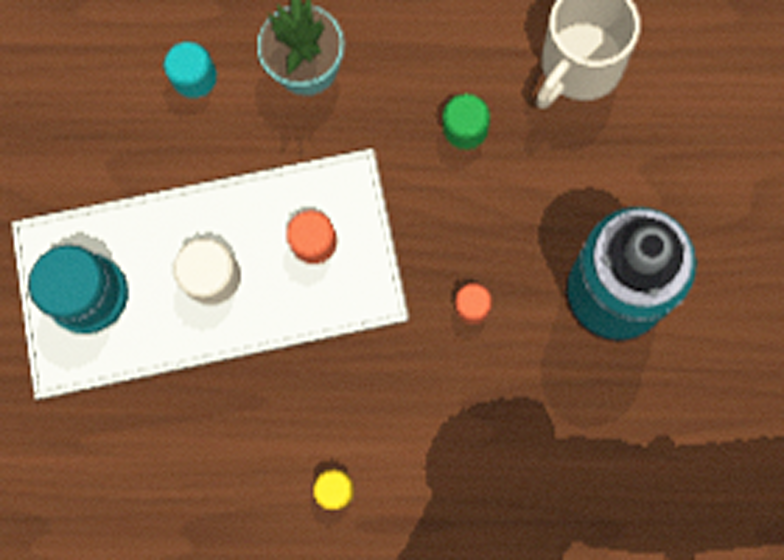

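Coral (231,214) is the bigger of the two corals, at scale about 0.95 of 44 mm, and it stands on the tray in the cup row, so it is the one meant. The start orientation already has its jaws along the row, so I'm driving there.

Emit:
drive_tool([
  [0.04, -0.043, -0.002, 0],
  [0.04, -0.043, -0.002, 0],
  [0.04, -0.043, 0, 0],
  [0.04, -0.043, 0, 0],
  [0.04, -0.043, 0, 0],
  [0.04, -0.043, 0, 0],
  [0.04, -0.043, 0, 0],
  [0.04, -0.043, 0, 0],
  [0.04, -0.043, 0, 0],
  [0.04, -0.043, 0, 0],
], fingers=0, squeeze=20)

```text
time_s: 2.05
position: [0.4527, -0.1404, 0.236]
eef_rot: [[0.977, 0.213, 0.005], [0.213, -0.977, -0.008], [0.003, 0.009, -1.0]]
contact_force: [0.4, -1.6, 0.3]
opening: 0.0855
```

```bash
cat > g.py <<'E'
from plant import bot
import numpy as np,sys
def go(x,y,z,yaw=None):
    o=bot.get_obs();R=np.array(o['eef_rot']);d=R.T@(np.array([x,y,z])-o['position'])
    a=np.degrees(np.arctan2(R[1,0],R[0,0]))
    print('t',round(o['time_s'],2),'pos',np.round(o['position'],4),'yaw',round(a,2),'tilt',np.round(R[:2,2],4),'F',np.round(o['contact_force'],1),'open',round(o['opening'],4),'\nshift',np.round(d,4),'twist',None if yaw is None else round(-((yaw-a+180)%360-180),2),'q',np.round(o['joint_pos'],0))
if __name__=='__main__':go(*map(float,sys.argv[1:]))
E
python3 g.py .567 .0745 .1 14
```

```text
t 2.05 pos [ 0.4527 -0.1404  0.236 ] yaw 12.32 tilt [ 0.0051 -0.0077] F [ 0.4 -1.6  0.3] open 0.0855 
shift [ 0.1571 -0.1867  0.1349] twist -1.68 q [ 27.   9. -20. 115.   4.  57. -72.]
```

Emit:
drive_tool([
  [0.04, -0.047, 0.015, 0],
  [0.04, -0.047, 0.02, 0],
  [0.04, -0.047, 0.02, -0.5],
  [0.03, -0.035, 0.02, -0.5],
  [0.008, -0.01, 0.02, -0.5],
  [0, 0, 0, 0],
])

```text
time_s: 2.8
position: [0.5688, 0.0773, 0.1429]
eef_rot: [[0.969, 0.245, 0.012], [0.245, -0.97, -0.006], [0.011, 0.009, -1.0]]
contact_force: [-0.3, -0.3, 0.6]
opening: 0.0853
```

```bash
python3 g.py .567 .0745 .013 14
```

```text
t 2.8 pos [0.5688 0.0773 0.1429] yaw 14.18 tilt [ 0.0124 -0.0061] F [-0.3 -0.3  0.6] open 0.0853 
shift [-0.0038  0.0011  0.1299] twist 0.18 q [   5.   25.  -25.  107.   14.   50. -102.]
```

Emit:
drive_tool([
  [-0.002, 0.0005, 0.035, 0],
  [-0.001, 0.0003, 0.035, 0],
  [0, 0, 0.035, 0],
  [0, 0, 0.02, 0],
  [0, 0, 0.003, 0],
])

```text
time_s: 3.42
position: [0.572, 0.0695, 0.0175]
eef_rot: [[0.971, 0.237, 0.021], [0.238, -0.971, -0.008], [0.019, 0.013, -1.0]]
contact_force: [0.2, 0.1, -0.2]
opening: 0.0855
```

```bash
python3 g.py .567 .0745 .013 14
```

```text
t 3.42 pos [0.572  0.0695 0.0175] yaw 13.74 tilt [ 0.0214 -0.0083] F [ 0.2  0.1 -0.2] open 0.0855 
shift [-0.0037 -0.0061  0.0044] twist -0.26 q [   2.   35.  -20.  111.   21.   36. -108.]
```

Emit:
drive_tool([
  [-0.002, -0.003, 0.002, 0],
  [-0.0015, -0.003, 0.002, 0],
  [0, 0, 0, 0],
])

```text
time_s: 3.8
position: [0.5689, 0.075, 0.0162]
eef_rot: [[0.971, 0.237, 0.026], [0.237, -0.972, -0.008], [0.023, 0.014, -1.0]]
contact_force: [-1.0, -0.5, 0.7]
opening: 0.0854
```

Emit:
drive_tool([
  [0, 0, 0, 0],
  [0, 0, 0, 0],
  [0, 0, 0, 0],
  [0, 0, 0, 0],
  [0, 0, 0, 0],
  [0, 0, 0, 0],
], fingers=255, squeeze=20)

```text
time_s: 4.55
position: [0.5697, 0.0752, 0.0173]
eef_rot: [[0.971, 0.237, 0.028], [0.237, -0.971, -0.007], [0.025, 0.014, -1.0]]
contact_force: [-0.7, -0.6, 1.2]
opening: 0.0425
```

```bash
python3 g.py .567 .0745 .013 14
```

```text
t 4.55 pos [0.5697 0.0752 0.0173] yaw 13.71 tilt [ 0.0278 -0.0075] F [-0.7 -0.6  1.2] open 0.0425 
shift [-0.0029 -0.      0.0042] twist -0.29 q [   1.   35.  -20.  112.   21.   35. -109.]
```

Emit:
drive_tool([
  [0, 0, 0, 0],
  [0, 0, 0.001, -10],
  [0, 0, 0.001, -10],
  [0, 0, 0.001, -10],
  [0, 0, 0.001, -10],
  [0, 0, 0.001, -10],
  [0, 0, 0, -10],
  [0, 0, 0, -10],
  [0, 0, 0, -10],
  [0, 0, 0, -10],
], fingers=100)

```text
time_s: 5.8
position: [0.5695, 0.0741, 0.0113]
eef_rot: [[-0.285, 0.958, 0.027], [0.958, 0.286, -0.009], [-0.016, 0.023, -1.0]]
contact_force: [-0.2, -0.5, 0.7]
opening: 0.052
```

```bash
python3 g.py .5697 .0752 .013 103.7
```

```text
t 5.8 pos [0.5695 0.0741 0.0113] yaw 106.59 tilt [ 0.0269 -0.0092] F [-0.2 -0.5  0.7] open 0.052 
shift [ 0.0009  0.0005 -0.0017] twist 2.89 q [ 17.  41. -42. 111.  42.  43. -32.]
```

Emit:
drive_tool([
  [0.001, 0, 0, 0],
  [0, 0, 0, 0],
  [0, 0, 0, 0],
], fingers=255, squeeze=30)

```text
time_s: 6.18
position: [0.5695, 0.0744, 0.0114]
eef_rot: [[-0.279, 0.96, 0.027], [0.96, 0.279, -0.01], [-0.017, 0.023, -1.0]]
contact_force: [-0.5, -0.7, -0.0]
opening: 0.044
```

```bash
python3 g.py .524 -.2042 .25 103.7
```

```text
t 6.17 pos [0.5695 0.0744 0.0114] yaw 106.18 tilt [ 0.027  -0.0095] F [-0.5 -0.7 -0. ] open 0.044 
shift [-0.2589 -0.1159 -0.237 ] twist 2.48 q [ 17.  41. -41. 111.  41.  43. -33.]
```

Emit:
drive_tool([
  [0, 0, -0.02, 0],
  [0, 0, -0.03, 0],
  [0, 0, -0.035, 0],
  [0, 0, -0.035, 0],
  [0, 0, -0.035, 0.5],
  [-0.01, -0.005, -0.035, 0.5],
  [-0.02, -0.01, -0.03, 0.5],
  [-0.03, -0.014, -0.015, 0.5],
])

```text
time_s: 7.18
position: [0.5484, 0.0161, 0.2618]
eef_rot: [[-0.249, 0.968, 0.03], [0.968, 0.249, -0.008], [-0.015, 0.027, -1.0]]
contact_force: [-0.5, 0.1, -0.6]
opening: 0.0433
```

```bash
python3 g.py .5263 -.2042 .25 103.7
```

```text
t 7.17 pos [0.5484 0.0161 0.2618] yaw 104.42 tilt [ 0.0295 -0.0075] F [-0.5  0.1 -0.6] open 0.0433 
shift [-0.2077 -0.0766  0.0128] twist 0.72 q [ 36.  21. -55. 103.  20.  64. -12.]
```

Emit:
drive_tool([
  [-0.035, -0.013, 0, 0],
  [-0.04, -0.015, 0, 0],
  [-0.04, -0.015, 0, 0],
  [-0.035, -0.013, 0, 0],
  [-0.025, -0.009, 0, 0],
  [-0.012, -0.005, 0, 0],
  [0, 0, 0, 0],
])

```text
time_s: 8.05
position: [0.5253, -0.1863, 0.2725]
eef_rot: [[-0.248, 0.968, 0.038], [0.969, 0.248, -0.011], [-0.02, 0.034, -0.999]]
contact_force: [-0.1, -0.1, -0.8]
opening: 0.0435
```

```bash
python3 g.py .5263 -.2042 .216 103.7
```

```text
t 8.05 pos [ 0.5253 -0.1863  0.2725] yaw 104.34 tilt [ 0.0382 -0.0109] F [-0.1 -0.1 -0.8] open 0.0435 
shift [-0.0164 -0.0055  0.0567] twist 0.64 q [ 55.  20. -53. 102.  18.  64.  11.]
```

Emit:
drive_tool([
  [-0.008, -0.003, 0.012, 0],
  [-0.007, -0.003, 0.012, 0],
  [-0.003, -0.001, 0.012, 0.3],
  [0, 0, 0.006, 0.2],
])

```text
time_s: 8.55
position: [0.5249, -0.2034, 0.2278]
eef_rot: [[-0.244, 0.969, 0.038], [0.97, 0.244, -0.01], [-0.019, 0.034, -0.999]]
contact_force: [0.4, -0.2, -0.4]
opening: 0.0438
```

```bash
cat > look.py <<'E'
# python look.py cup tag : fit held cup (free z not fitted) + flask in both pictures
from h import *
import sys
n=sys.argv[1];o=bot.get_obs();mz=o['position'][2]-float(sys.argv[2])
w=[]
for c in('top','side'):
    im=bot.capture(c);uv=proj(c,[[.526,-.204,.2]])[0].astype(int)
    w.append(cv2.resize(im[uv[1]-50:uv[1]+50,uv[0]-50:uv[0]+50],(400,400),interpolation=cv2.INTER_CUBIC))
    for name,z0,h in((n,mz,.02),('flask',0,.1)):
        for d in bot.silhouettes(c,name):
            e=np.array(d['extent']);k=e[:2]+e[2:]/2
            if np.hypot(*(k-uv))<60:
                P=PROF[name]
                g=ray(c,k,z0+h)
                x,f=fit({c:d['pixels'].astype(float)},P,z0,g,True);print(c,name,round(d['p'],2),e.round(),np.round(x,4),round(f,1))
cv2.imwrite('pics/%s.png'%sys.argv[3],np.hstack(w)[:,:,::-1])
import g;g.go(.5263,-.2042,.186,103.7)
E
python3 look.py cup_small_mid .006 l1
```

```text
top cup_small_mid 0.63 [344. 207.  13.  17.] [ 0.5131 -0.1886  0.0368] 64.4
top cup_small_mid 0.33 [322. 206.  37.  47.] [ 0.4837 -0.1703  0.1577] 257.2
top flask 0.94 [323. 207.  36.  47.] [ 0.5153 -0.1907  0.0786] 395.6
side cup_small_mid 0.88 [293. 118.  21.  27.] [ 0.5222 -0.1997  0.0938] 5.9
side flask 0.71 [280. 144.  39.  77.] [ 0.5226 -0.2034  0.0982] 47.4
t 8.85 pos [ 0.5258 -0.2033  0.2298] yaw 104.13 tilt [ 0.0403 -0.0107] F [0.3 0.2 0.6] open 0.0439 
shift [-0.0001 -0.0013  0.0438] twist 0.43 q [ 55.  23. -51. 104.  21.  60.  11.]
```

View pics/l1.png

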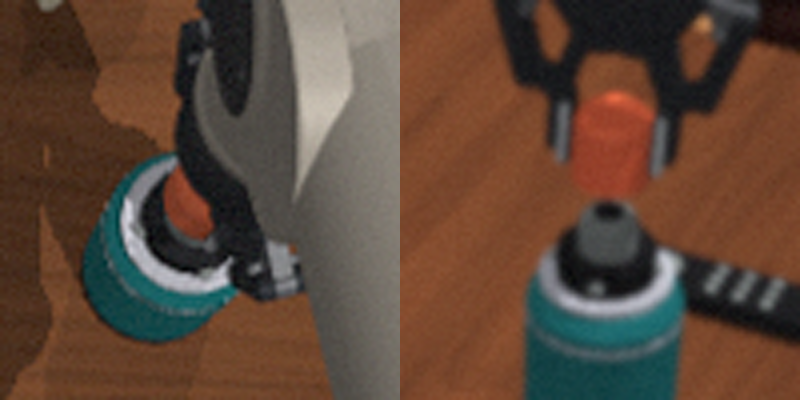

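Emit:
drive_tool([
  [-0.001, -0.001, 0.008, 0.2],
  [-0.001, 0, 0.008, 0.2],
  [0, 0, 0.006, 0],
])

```text
time_s: 9.22
position: [0.5267, -0.2061, 0.2073]
eef_rot: [[-0.237, 0.971, 0.042], [0.971, 0.237, -0.012], [-0.021, 0.038, -0.999]]
contact_force: [0.2, -0.2, -0.9]
opening: 0.0436
```

```bash
cat > zoom.py <<'E'
from h import *
import sys,g
g.go(.526,-.2055,.178,103.7)
x,y,z=map(float,sys.argv[2:5]);w=[]
for c in('side','top'):
    im=bot.capture(c);uv=proj(c,[[x,y,z]])[0].astype(int);s=28
    cv2.imwrite('pics/raw_%s_%s.png'%(sys.argv[1],c),im[:,:,::-1])
    w.append(cv2.resize(im[uv[1]-s:uv[1]+s,uv[0]-s:uv[0]+s],(400,400),interpolation=cv2.INTER_CUBIC))
cv2.imwrite('pics/%s.png'%sys.argv[1],np.hstack(w)[:,:,::-1])
E
python3 zoom.py z1 .526 -.204 .19
```

```text
t 9.22 pos [ 0.5267 -0.2061  0.2073] yaw 103.69 tilt [ 0.0419 -0.0118] F [ 0.2 -0.2 -0.9] open 0.0436 
shift [ 0.0013 -0.0017  0.0293] twist -0.01 q [ 54.  25. -50. 105.  23.  58.   9.]
```

View pics/z1.png

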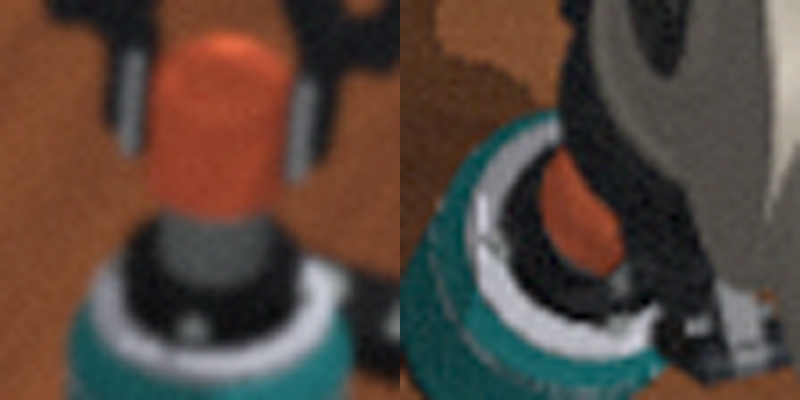

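The side crop shows the cup mouth centred over the stopper (215 against 216 crop px). Descending gently.

Emit:
drive_tool([
  [0, -0.0005, 0.006, 0],
  [0, -0.0005, 0.005, 0],
  [0, 0, 0.005, 0],
])

```text
time_s: 9.7
position: [0.5263, -0.2063, 0.1903]
eef_rot: [[-0.237, 0.971, 0.042], [0.971, 0.238, -0.011], [-0.021, 0.038, -0.999]]
contact_force: [0.2, 0.2, 0.6]
opening: 0.0438
```

```bash
python3 g.py .526 -.2055 .178 103.7
```

```text
t 9.7 pos [ 0.5263 -0.2063  0.1903] yaw 103.71 tilt [ 0.0416 -0.0113] F [0.2 0.2 0.6] open 0.0438 
shift [ 0.0011 -0.0006  0.0123] twist 0.01 q [ 54.  26. -49. 106.  24.  56.   8.]
```

Emit:
drive_tool([
  [0, 0, 0.005, 0],
  [0, 0, 0.005, 0],
  [0, 0, 0.002, 0],
])

```text
time_s: 10.07
position: [0.527, -0.2066, 0.1784]
eef_rot: [[-0.237, 0.971, 0.041], [0.971, 0.237, -0.012], [-0.022, 0.037, -0.999]]
contact_force: [-6.4, 0.9, 20.1]
opening: 0.0438
```

```bash
python3 g.py .526 -.2055 .178 103.7
```

```text
t 10.07 pos [ 0.527  -0.2066  0.1784] yaw 103.7 tilt [ 0.0413 -0.0122] F [-6.4  0.9 20.1] open 0.0438 
shift [ 0.0013 -0.0008  0.0004] twist -0.0 q [ 53.  27. -49. 107.  25.  55.   7.]
```

Emit:
drive_tool([
  [0, 0, -0.0005, 0],
  [0, 0, 0, 0],
])

```text
time_s: 10.32
position: [0.5273, -0.2065, 0.1792]
eef_rot: [[-0.237, 0.971, 0.042], [0.971, 0.238, -0.012], [-0.022, 0.038, -0.999]]
contact_force: [-0.7, 0.3, -0.4]
opening: 0.0437
```

Emit:
drive_tool([
  [0, 0, 0, 0],
  [0, 0, 0, 0],
  [0, 0, 0, 0],
  [0, 0, 0, 0],
], fingers=0)

```text
time_s: 10.82
position: [0.5272, -0.2065, 0.1788]
eef_rot: [[-0.237, 0.971, 0.042], [0.971, 0.237, -0.012], [-0.022, 0.038, -0.999]]
contact_force: [-0.3, -1.1, -0.1]
opening: 0.0854
```

```bash
python3 g.py .526 -.2055 .25 103.7
```

```text
t 10.82 pos [ 0.5272 -0.2065  0.1788] yaw 103.7 tilt [ 0.0416 -0.0122] F [-0.3 -1.1 -0.1] open 0.0854 
shift [-0.0003  0.0018 -0.0712] twist -0.0 q [ 53.  27. -49. 107.  25.  55.   7.]
```

Emit:
drive_tool([
  [0, 0, -0.02, 0],
  [0, 0, -0.025, 0],
  [0, 0, -0.025, 0],
  [0, 0, -0.025, 0],
])

```text
time_s: 11.32
position: [0.5227, -0.2046, 0.2789]
eef_rot: [[-0.238, 0.97, 0.041], [0.971, 0.239, -0.011], [-0.02, 0.037, -0.999]]
contact_force: [0.3, -0.5, -0.1]
opening: 0.0857
```

Emit:
drive_tool([
  [0, 0, -0.06, 0],
  [0, 0, -0.06, 0],
  [0, 0, -0.06, 0],
])

```text
time_s: 11.7
position: [0.5134, -0.2011, 0.4653]
eef_rot: [[-0.24, 0.97, 0.04], [0.97, 0.241, -0.01], [-0.02, 0.036, -0.999]]
contact_force: [1.4, -0.5, 0.3]
opening: 0.0853
```

```bash
python3 g.py .5368 .1666 .25 13.7; python3 look.py cup_small_mid 0 l2 | grep -v shift | head -0; python3 - <<'E'
from h import *
w=[]
for c in('side','top'):
    im=bot.capture(c);uv=proj(c,[[.526,-.204,.18]])[0].astype(int);s=28
    w.append(cv2.resize(im[uv[1]-s:uv[1]+s,uv[0]-s:uv[0]+s],(400,400),interpolation=cv2.INTER_CUBIC))
cv2.imwrite('pics/z2.png',np.hstack(w)[:,:,::-1])
E
```

```text
t 11.7 pos [ 0.5134 -0.2011  0.4653] yaw 103.91 tilt [ 0.0396 -0.0103] F [ 1.4 -0.5  0.3] open 0.0853 
shift [0.3554 0.1035 0.2122] twist 90.21 q [ 60.  13. -55.  85.  11.  86.  20.]
```

View pics/z2.png

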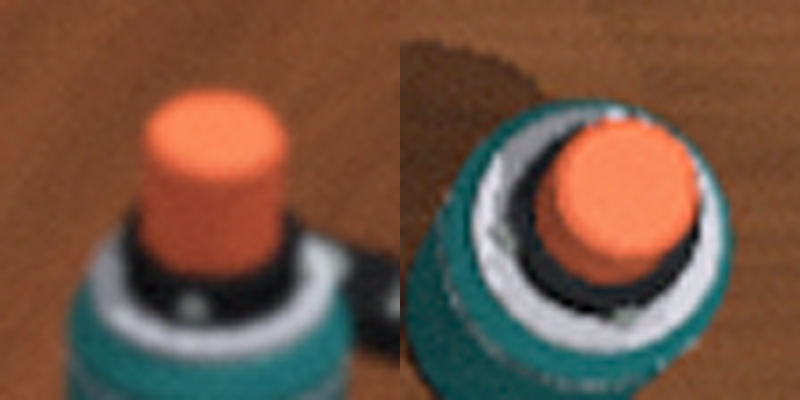

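Emit:
drive_tool([
  [0.025, 0.0073, 0.012, 0],
  [0.025, 0.0073, 0.012, 0],
  [0.025, 0.0073, 0.012, 0],
  [0.025, 0.0073, 0.012, 0],
  [0.025, 0.0073, 0.012, 0],
  [0.025, 0.0073, 0.012, 0],
  [0.025, 0.0073, 0.012, 0],
  [0.025, 0.0073, 0.012, 0],
  [0.025, 0.0073, 0.012, 0],
  [0.025, 0.0073, 0.012, 0],
])

```text
time_s: 13.35
position: [0.5226, 0.0617, 0.3246]
eef_rot: [[-0.236, 0.972, 0.017], [0.972, 0.236, -0.004], [-0.008, 0.015, -1.0]]
contact_force: [0.6, -0.4, 0.6]
opening: 0.0854
```

```bash
python3 g.py .5368 .1666 .1 103.7
```

```text
t 13.35 pos [0.5226 0.0617 0.3246] yaw 103.66 tilt [ 0.0166 -0.0041] F [ 0.6 -0.4  0.6] open 0.0854 
shift [0.1004 0.0352 0.2244] twist -0.04 q [ 36.  17. -60. 100.  16.  71. -14.]
```

Emit:
drive_tool([
  [0.0225, 0.008, 0.012, 0],
  [0.0225, 0.008, 0.012, 0],
  [0.0225, 0.008, 0.012, 0],
  [0.0225, 0.008, 0.012, 0],
  [0, 0, 0.012, 9.7],
  [0, 0, 0.012, 9.7],
  [0, 0, 0.012, 9.7],
  [0, 0, 0.012, 9.7],
  [0, 0, 0.012, 9.7],
  [0, 0, 0.012, 9.7],
])

```text
time_s: 14.6
position: [0.5249, 0.1596, 0.1886]
eef_rot: [[0.719, 0.695, -0.007], [0.695, -0.719, -0.005], [-0.009, -0.001, -1.0]]
contact_force: [-0.6, -0.0, 0.1]
opening: 0.0857
```

Emit:
drive_tool([
  [0, 0, 0.01, 9.7],
  [0, 0, 0.01, 9.7],
  [0, 0, 0.01, 8],
  [0, 0, 0, 0],
])

```text
time_s: 15.1
position: [0.5203, 0.158, 0.1524]
eef_rot: [[0.962, 0.273, -0.018], [0.273, -0.962, -0.008], [-0.019, 0.003, -1.0]]
contact_force: [-0.1, -0.2, -0.2]
opening: 0.0852
```

```bash
python3 g.py .5368 .1666 .016 13.7
```

```text
t 15.1 pos [0.5203 0.158  0.1524] yaw 15.84 tilt [-0.0178 -0.0079] F [-0.1 -0.2 -0.2] open 0.0852 
shift [ 0.0208 -0.0041  0.1361] twist 2.14 q [   5.   25.  -36.  109.   18.   53. -114.]
```

Emit:
drive_tool([
  [0.006, -0.001, 0.022, 0.7],
  [0.006, -0.001, 0.022, 0.7],
  [0.004, -0.001, 0.022, 0.7],
  [0.003, 0, 0.022, 0],
  [0.002, 0, 0.012, 0],
  [0, 0, 0, 0],
])

```text
time_s: 15.85
position: [0.5382, 0.166, 0.0462]
eef_rot: [[0.969, 0.245, -0.02], [0.245, -0.97, -0.008], [-0.022, 0.003, -1.0]]
contact_force: [0.5, -0.3, 0.3]
opening: 0.0854
```

```bash
python3 g.py .5368 .1666 .016 13.7
```

```text
t 15.85 pos [0.5382 0.166  0.0462] yaw 14.17 tilt [-0.0204 -0.0079] F [ 0.5 -0.3  0.3] open 0.0854 
shift [-0.0006 -0.0011  0.0302] twist 0.47 q [   0.   35.  -31.  110.   25.   43. -121.]
```

Emit:
drive_tool([
  [-0.0003, -0.0005, 0.012, 0.3],
  [-0.0003, -0.0005, 0.012, 0.2],
  [0, 0, 0.006, 0],
])

```text
time_s: 16.23
position: [0.5377, 0.167, 0.0158]
eef_rot: [[0.972, 0.236, -0.018], [0.236, -0.972, -0.007], [-0.019, 0.003, -1.0]]
contact_force: [0.9, -0.6, -0.5]
opening: 0.0854
```

Emit:
drive_tool([
  [0, 0, 0, 0],
  [0, 0, 0, 0],
  [0, 0, 0, 0],
  [0, 0, 0, 0],
  [0, 0, 0, 0],
], fingers=255, squeeze=30)

```text
time_s: 16.85
position: [0.5382, 0.1671, 0.0165]
eef_rot: [[0.972, 0.236, -0.017], [0.236, -0.972, -0.007], [-0.018, 0.003, -1.0]]
contact_force: [-0.2, -0.4, -0.6]
opening: 0.0539
```

```bash
python3 g.py .5270 -.2065 .26 13.7
```

```text
t 16.85 pos [0.5382 0.1671 0.0165] yaw 13.64 tilt [-0.0165 -0.007 ] F [-0.2 -0.4 -0.6] open 0.0539 
shift [-0.1033  0.3611 -0.2407] twist -0.06 q [  -1.   37.  -29.  111.   27.   40. -123.]
```

Emit:
drive_tool([
  [0, 0, -0.015, 0],
  [0, 0, -0.025, 0],
  [0, 0, -0.03, 0],
  [0, 0, -0.03, 0],
  [-0.005, 0.02, -0.03, 0],
  [-0.007, 0.025, -0.03, 0],
  [-0.007, 0.025, -0.03, 0],
  [-0.007, 0.025, -0.025, 0],
  [-0.007, 0.025, -0.02, 0],
  [-0.007, 0.025, -0.005, 0],
])

```text
time_s: 18.1
position: [0.5371, 0.0182, 0.2748]
eef_rot: [[0.97, 0.244, -0.01], [0.244, -0.97, -0.005], [-0.011, 0.003, -1.0]]
contact_force: [-0.0, 0.8, -0.9]
opening: 0.0534
```

```bash
python3 g.py .5277 -.2046 .26 13.7
```

```text
t 18.1 pos [0.5371 0.0182 0.2748] yaw 14.1 tilt [-0.01   -0.0053] F [-0.   0.8 -0.9] open 0.0534 
shift [-0.0633  0.2137  0.0161] twist 0.4 q [ 21.  16. -36. 103.  10.  65. -94.]
```

Emit:
drive_tool([
  [-0.008, 0.027, 0, 0],
  [-0.008, 0.027, 0, 0],
  [-0.008, 0.027, 0, 0],
  [-0.008, 0.027, 0, 0],
  [-0.008, 0.027, 0, 0],
  [-0.007, 0.025, 0.002, 0],
  [-0.005, 0.015, 0.003, 0],
  [-0.003, 0.008, 0.003, 0],
  [0, 0, 0, 0],
])

```text
time_s: 19.23
position: [0.5267, -0.1778, 0.2766]
eef_rot: [[0.969, 0.245, -0.002], [0.245, -0.969, -0.007], [-0.003, 0.006, -1.0]]
contact_force: [0.4, 0.7, -0.3]
opening: 0.0534
```

```bash
python3 g.py .5277 -.2046 .235 13.7
```

```text
t 19.23 pos [ 0.5267 -0.1778  0.2766] yaw 14.2 tilt [-0.0019 -0.0066] F [ 0.4  0.7 -0.3] open 0.0534 
shift [-0.0054  0.026   0.0418] twist 0.5 q [ 37.  16. -30. 101.   9.  65. -72.]
```

Tilt is now nearly zero.

Emit:
drive_tool([
  [-0.002, 0.012, 0.008, 0],
  [-0.002, 0.01, 0.01, 0.3],
  [-0.001, 0.005, 0.01, 0.2],
  [0, 0, 0.006, 0],
])

```text
time_s: 19.73
position: [0.5289, -0.2053, 0.2404]
eef_rot: [[0.971, 0.239, -0.002], [0.239, -0.971, -0.006], [-0.003, 0.005, -1.0]]
contact_force: [0.5, 0.3, -1.1]
opening: 0.0537
```

```bash
python3 zoom.py z3 .526 -.204 .2
```

```text
t 19.73 pos [ 0.5289 -0.2053  0.2404] yaw 13.83 tilt [-0.0019 -0.0057] F [ 0.5  0.3 -1.1] open 0.0537 
shift [-0.0027 -0.0008  0.0624] twist -89.87 q [ 38.  19. -29. 102.  11.  61. -71.]
```

View pics/z3.png

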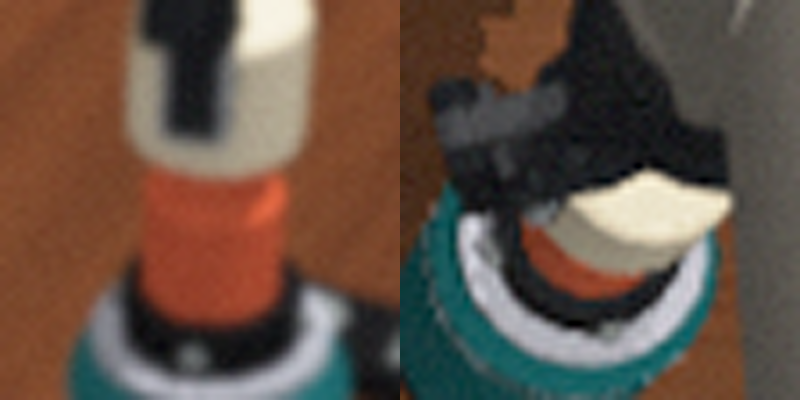

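Emit:
drive_tool([
  [-0.0006, 0, 0.006, 0],
  [-0.0003, 0, 0.006, 0],
  [0, 0, 0.006, 0],
  [0, 0, 0.005, 0],
])

```text
time_s: 20.32
position: [0.5285, -0.2041, 0.2168]
eef_rot: [[0.97, 0.241, -0.001], [0.241, -0.97, -0.006], [-0.002, 0.005, -1.0]]
contact_force: [0.3, 0.5, -1.2]
opening: 0.0537
```

```bash
python3 g.py .528 -.2055 .1845 13.7
```

```text
t 20.32 pos [ 0.5285 -0.2041  0.2168] yaw 13.96 tilt [-0.0008 -0.0057] F [ 0.3  0.5 -1.2] open 0.0537 
shift [-0.0007  0.001   0.0324] twist 0.26 q [ 38.  20. -29. 104.  12.  59. -72.]
```

Emit:
drive_tool([
  [0, 0.0005, 0.006, 0],
  [0, 0, 0.006, 0],
  [0, 0, 0.005, 0],
  [0, 0, 0.005, 0],
])

```text
time_s: 20.82
position: [0.5286, -0.2048, 0.1933]
eef_rot: [[0.97, 0.241, -0.001], [0.241, -0.97, -0.006], [-0.002, 0.005, -1.0]]
contact_force: [-0.9, -0.1, -0.6]
opening: 0.0536
```

```bash
python3 g.py .528 -.2055 .1845 13.7
```

```text
t 20.82 pos [ 0.5286 -0.2048  0.1933] yaw 13.96 tilt [-0.0007 -0.0056] F [-0.9 -0.1 -0.6] open 0.0536 
shift [-0.0007  0.0005  0.0088] twist 0.26 q [ 37.  22. -28. 105.  13.  56. -73.]
```

Emit:
drive_tool([
  [0, 0, 0.004, 0],
  [0, 0, 0.003, 0],
  [0, 0, 0.0015, 0],
])

```text
time_s: 21.2
position: [0.5285, -0.2048, 0.1839]
eef_rot: [[0.97, 0.241, -0.001], [0.241, -0.97, -0.005], [-0.002, 0.005, -1.0]]
contact_force: [-0.1, -0.3, -0.4]
opening: 0.0536
```

```bash
python3 g.py .528 -.2055 .1845 13.7
```

```text
t 21.2 pos [ 0.5285 -0.2048  0.1839] yaw 13.96 tilt [-0.0011 -0.0055] F [-0.1 -0.3 -0.4] open 0.0536 
shift [-0.0006  0.0005 -0.0006] twist 0.26 q [ 37.  23. -28. 105.  13.  55. -73.]
```

Emit:
drive_tool([
  [0, 0, 0.0005, 0],
  [0, 0, 0, 0],
  [0, 0, 0, 0],
  [0, 0, 0, 0],
], fingers=0)

```text
time_s: 21.7
position: [0.5289, -0.2049, 0.1839]
eef_rot: [[0.97, 0.241, -0.0], [0.241, -0.97, -0.006], [-0.001, 0.006, -1.0]]
contact_force: [-0.1, -0.0, 0.8]
opening: 0.0853
```

Emit:
drive_tool([
  [0, 0, -0.015, 0],
  [0, 0, -0.025, 0],
  [0, 0, -0.03, 0],
  [0, 0, -0.03, 0],
  [0.005, -0.02, -0.03, 0],
  [0.008, -0.025, 0, 0],
  [0.008, -0.025, 0, 0],
  [0.008, -0.025, 0, 0],
  [0.008, -0.025, 0, 0],
  [0.008, -0.025, 0, 0],
])

```text
time_s: 22.95
position: [0.5394, -0.0499, 0.3289]
eef_rot: [[0.971, 0.237, 0.011], [0.237, -0.971, -0.009], [0.008, 0.011, -1.0]]
contact_force: [0.9, -0.1, 0.1]
opening: 0.0856
```

```bash
python3 zoom.py z4 .526 -.204 .18; python3 g.py .519 .2785 .2 103.7
```

```text
t 22.95 pos [ 0.5394 -0.0499  0.3289] yaw 13.73 tilt [ 0.0109 -0.0089] F [ 0.9 -0.1  0.1] open 0.0856 
shift [-0.0512  0.1463  0.1521] twist -89.97 q [ 28.  13. -35.  99.   8.  70. -85.]
t 23.05 pos [ 0.5395 -0.0469  0.3292] yaw 14.05 tilt [ 0.0116 -0.0074] F [ 0.5  0.4 -0.4] open 0.0853 
shift [ 0.0579 -0.322   0.1265] twist -89.65 q [ 28.  13. -35.  99.   8.  70. -85.]
```

View pics/z4.png

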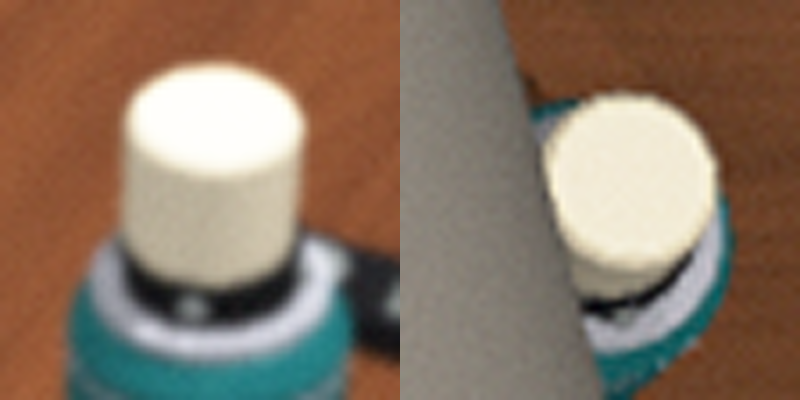

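Emit:
drive_tool([
  [0, 0, 0, -9.8],
  [0, 0, 0, -9.8],
  [0, 0, 0, -9.8],
  [0, 0, 0, -9.8],
  [0, 0, 0, -9.8],
  [0, 0, 0, -9.8],
  [0, 0, 0, -9.8],
  [0, 0, 0, -9.8],
  [0, 0, 0, -9.8],
])

```text
time_s: 24.18
position: [0.5396, -0.0561, 0.336]
eef_rot: [[-0.254, 0.967, 0.016], [0.967, 0.254, -0.014], [-0.018, 0.012, -1.0]]
contact_force: [-0.1, -0.2, 0.2]
opening: 0.0857
```

Emit:
drive_tool([
  [0.03, 0.005, 0.01, 0],
  [0.03, 0.005, 0.01, 0],
  [0.03, 0.005, 0.01, 0],
  [0.03, 0.005, 0.01, 0],
  [0.03, 0.005, 0.01, 0],
  [0.03, 0.005, 0.01, 0],
  [0.03, 0.005, 0.01, 0],
  [0.03, 0.005, 0.01, 0],
  [0.025, 0.004, 0.01, 0],
  [0.015, 0.003, 0.01, 0],
])

```text
time_s: 25.42
position: [0.5229, 0.2192, 0.2347]
eef_rot: [[-0.237, 0.971, 0.025], [0.971, 0.238, -0.022], [-0.027, 0.019, -0.999]]
contact_force: [0.6, -0.7, -0.1]
opening: 0.0852
```

```bash
python3 g.py .519 .2785 .14 103.7
```

```text
t 25.43 pos [0.5229 0.2192 0.2347] yaw 103.73 tilt [ 0.0253 -0.0216] F [ 0.6 -0.7 -0.1] open 0.0852 
shift [0.0611 0.0084 0.0932] twist 0.03 q [  9.  24. -50. 102.  23.  63. -35.]
```

Emit:
drive_tool([
  [0.02, 0.003, 0.018, 0],
  [0.018, 0.002, 0.018, 0],
  [0.012, 0.001, 0.018, 0],
  [0.005, 0, 0.018, 0],
  [0, 0, 0.015, 0],
])

```text
time_s: 26.05
position: [0.5226, 0.2703, 0.1462]
eef_rot: [[-0.232, 0.972, 0.03], [0.972, 0.233, -0.024], [-0.03, 0.024, -0.999]]
contact_force: [0.5, 0.4, -0.3]
opening: 0.0857
```

```bash
python3 g.py .519 .2785 .026 103.7
```

```text
t 26.05 pos [0.5226 0.2703 0.1462] yaw 103.45 tilt [ 0.0302 -0.0236] F [ 0.5  0.4 -0.3] open 0.0857 
shift [ 0.0124 -0.0044  0.1198] twist -0.25 q [  0.  32. -46. 104.  30.  56. -46.]
```

Emit:
drive_tool([
  [0.008, -0.003, 0, 9.7],
  [0.004, -0.003, 0, 9.7],
  [0, 0, 0, 9.7],
  [0, 0, 0, 9.7],
  [0, 0, 0, 9.7],
  [0, 0, 0, 9.7],
  [0, 0, 0, 9.7],
  [0, 0, 0, 9.7],
  [0, 0, 0, 9.7],
])

```text
time_s: 27.18
position: [0.519, 0.2701, 0.1421]
eef_rot: [[0.975, 0.218, 0.03], [0.219, -0.975, -0.031], [0.022, 0.036, -0.999]]
contact_force: [0.9, -0.1, 0.0]
opening: 0.0858
```

```bash
python3 g.py .519 .2785 .026 13.7
```

```text
t 27.18 pos [0.519  0.2701 0.1421] yaw 12.65 tilt [ 0.0296 -0.0307] F [ 0.9 -0.1  0. ] open 0.0858 
shift [-0.0008 -0.0124  0.1157] twist -1.05 q [ -15.   27.  -26.  106.   18.   51. -127.]
```

Emit:
drive_tool([
  [0, 0, -0.06, 0],
  [0, 0, -0.06, 0],
  [0, 0, -0.06, 0],
  [0, 0, -0.06, 0],
])

```text
time_s: 27.68
position: [0.5123, 0.2715, 0.3827]
eef_rot: [[0.977, 0.211, 0.021], [0.212, -0.977, -0.039], [0.012, 0.042, -0.999]]
contact_force: [0.3, 0.6, -0.2]
opening: 0.0855
```

Emit:
drive_tool([
  [0, 0, 0, 0],
  [0, 0, 0, 0],
])

```text
time_s: 27.92
position: [0.5145, 0.2712, 0.3876]
eef_rot: [[0.978, 0.208, 0.029], [0.209, -0.977, -0.035], [0.021, 0.041, -0.999]]
contact_force: [1.6, -0.3, -0.9]
opening: 0.0852
```

Emit:
drive_tool([
  [0, 0, 0.02, 0],
  [0, 0, 0.02, 0],
  [0, 0, 0.02, 0],
  [0, 0, 0.02, 0],
  [0, 0, 0.02, 0],
  [0, 0, 0.02, 0],
])

```text
time_s: 28.68
position: [0.5161, 0.2608, 0.255]
eef_rot: [[0.979, 0.205, 0.019], [0.206, -0.978, -0.043], [0.01, 0.046, -0.999]]
contact_force: [-0.0, 0.0, 0.4]
opening: 0.0854
```

```bash
python3 g.py .519 .2785 .026 13.7
```

```text
t 28.68 pos [0.5161 0.2608 0.255 ] yaw 11.88 tilt [ 0.0192 -0.0432] F [-0.   0.   0.4] open 0.0854 
shift [ 0.0042 -0.0273  0.2281] twist -1.82 q [ -12.   19.  -28.  100.   13.   64. -123.]
```

Emit:
drive_tool([
  [0, 0, 0.008, -6],
  [0, 0, 0.008, -6],
  [0, 0, 0.008, -6],
  [0, 0, 0.008, -6],
  [0, 0, 0.008, -6],
  [0, 0, 0.008, -6],
  [0, 0, 0.008, -6],
  [0, 0, 0.008, -6],
])

```text
time_s: 29.68
position: [0.5095, 0.2471, 0.1721]
eef_rot: [[0.48, 0.877, -0.005], [0.876, -0.479, -0.058], [-0.053, 0.023, -0.998]]
contact_force: [-0.1, 0.2, -0.2]
opening: 0.0853
```

```bash
python3 g.py .519 .2785 .026 113.7
```

```text
t 29.68 pos [0.5095 0.2471 0.1721] yaw 61.28 tilt [-0.0049 -0.0579] F [-0.1  0.2 -0.2] open 0.0853 
shift [ 0.0398 -0.0102  0.144 ] twist -52.42 q [ -6.  26. -36. 104.  20.  58. -79.]
```

Emit:
drive_tool([
  [0.01, -0.003, 0, -6],
  [0.01, -0.003, 0, -6],
  [0.008, 0, 0, -6],
  [0.004, 0, 0, -6],
  [0, 0, 0, 0],
])

```text
time_s: 30.3
position: [0.5113, 0.2735, 0.1599]
eef_rot: [[0.069, 0.997, -0.02], [0.995, -0.07, -0.066], [-0.068, -0.015, -0.998]]
contact_force: [-0.2, 0.3, -0.3]
opening: 0.0853
```

```bash
python3 g.py .519 .2785 .026 90
```

```text
t 30.3 pos [0.5113 0.2735 0.1599] yaw 86.05 tilt [-0.0197 -0.0664] F [-0.2  0.3 -0.3] open 0.0853 
shift [0.0146 0.0093 0.1331] twist -3.95 q [ -5.  30. -41. 102.  24.  60. -60.]
```

Emit:
drive_tool([
  [0, 0, 0, 6],
  [0, 0, 0, 6],
  [0, 0, 0, 6],
  [0, 0, 0, 6],
])

```text
time_s: 30.8
position: [0.5093, 0.2693, 0.1554]
eef_rot: [[0.49, 0.871, -0.026], [0.869, -0.49, -0.071], [-0.074, 0.012, -0.997]]
contact_force: [0.2, -0.2, 0.0]
opening: 0.0854
```

```bash
python3 g.py .519 .2785 .026 90; sed -i 's/np.round(o\[.joint_pos.\],0)/np.round(o["joint_pos"],2)/' g.py
```

```text
t 30.8 pos [0.5093 0.2693 0.1554] yaw 60.59 tilt [-0.0265 -0.0705] F [ 0.2 -0.2  0. ] open 0.0854 
shift [0.0224 0.0025 0.1281] twist -29.41 q [ -9.  29. -35. 103.  21.  59. -82.]
```

Emit:
drive_tool([
  [0, 0, 0, 0],
  [0, 0, 0, 0],
])

```text
time_s: 31.05
position: [0.5087, 0.268, 0.1542]
eef_rot: [[0.49, 0.871, -0.028], [0.868, -0.491, -0.072], [-0.077, 0.011, -0.997]]
contact_force: [0.2, 0.3, -0.7]
opening: 0.0851
```

```bash
python3 g.py .519 .2785 .026 90
```

```text
t 31.05 pos [0.5087 0.268  0.1542] yaw 60.56 tilt [-0.028  -0.0723] F [ 0.2  0.3 -0.7] open 0.0851 
shift [0.024  0.0024 0.1268] twist -29.44 q [ -8.98  28.69 -34.92 102.85  21.18  58.9  -82.4 ]
```

Emit:
drive_tool([
  [0, 0, 0, 0],
  [0, 0, 0, 0],
  [0, 0, 0, 0],
])

```text
time_s: 31.42
position: [0.5085, 0.2677, 0.1539]
eef_rot: [[0.489, 0.872, -0.029], [0.869, -0.49, -0.072], [-0.077, 0.01, -0.997]]
contact_force: [-0.4, -0.4, 0.6]
opening: 0.0852
```

```bash
python3 g.py .519 .2785 .026 90;python3 -c "
from plant import bot
o=bot.get_obs();print(o['qd'],o['effort'],o['wrist_torque'])"
```

```text
t 31.43 pos [0.5085 0.2677 0.1539] yaw 60.63 tilt [-0.0286 -0.0723] F [-0.4 -0.4  0.6] open 0.0852 
shift [0.0244 0.0025 0.1264] twist -29.37 q [ -8.93  28.71 -34.95 102.87  21.19  58.89 -82.32]
[ 0.09050384  0.13318273 -0.02754726  0.03242387 -0.00725212 -0.07076039
  0.25798059] [ 8.80078616e-03 -5.28831804e+01 -7.19504669e+00 -2.38272911e+01
  8.62462563e-02  3.15813376e-01 -1.35296359e-04] [ 0.10922203 -0.02675144  0.03898284]
```

Emit:
drive_tool([
  [0, 0, -0.04, 0],
  [0, 0, -0.04, 0],
])

```text
time_s: 31.68
position: [0.5093, 0.2719, 0.2322]
eef_rot: [[0.488, 0.872, -0.035], [0.869, -0.489, -0.076], [-0.083, 0.007, -0.997]]
contact_force: [0.7, 0.0, 0.5]
opening: 0.0856
```

```bash
python3 g.py .519 .2785 .026 90
```

```text
t 31.68 pos [0.5093 0.2719 0.2322] yaw 60.67 tilt [-0.035  -0.0758] F [0.7 0.  0.5] open 0.0856 
shift [0.0276 0.0039 0.2046] twist -29.33 q [ -7.8   24.41 -36.63  97.95  17.48  67.59 -79.26]
```

Emit:
drive_tool([
  [0, 0, 0, 0],
  [0, 0, 0, 0],
])

```text
time_s: 31.92
position: [0.5105, 0.2731, 0.2348]
eef_rot: [[0.488, 0.872, -0.03], [0.869, -0.489, -0.073], [-0.079, 0.009, -0.997]]
contact_force: [0.1, -0.2, 0.5]
opening: 0.085
```

```bash
python3 g.py .519 .2785 .026 90
```

```text
t 31.93 pos [0.5105 0.2731 0.2348] yaw 60.66 tilt [-0.0304 -0.0732] F [ 0.1 -0.2  0.5] open 0.085 
shift [0.0253 0.0028 0.2075] twist -29.34 q [ -7.81  24.24 -36.66  97.79  17.46  67.59 -79.24]
```

Emit:
drive_tool([
  [0.005, 0.001, 0.03, -0.8],
  [0.006, 0.001, 0.035, -0.8],
  [0.006, 0.001, 0.035, -0.8],
  [0.005, 0, 0.03, -0.8],
  [0.002, 0, 0.02, 0],
  [0, 0, 0, 0],
])

```text
time_s: 32.67
position: [0.5176, 0.2796, 0.0741]
eef_rot: [[0.437, 0.899, -0.036], [0.895, -0.438, -0.077], [-0.085, 0.001, -0.996]]
contact_force: [-1.0, 0.5, -0.2]
opening: 0.0851
```

```bash
python3 g.py .519 .2785 .026 67
```

```text
t 32.67 pos [0.5176 0.2796 0.0741] yaw 63.99 tilt [-0.036  -0.0769] F [-1.   0.5 -0.2] open 0.0851 
shift [0.0037 0.0017 0.0479] twist -3.01 q [-11.56  35.95 -32.9  103.49  26.24  52.9  -83.34]
```

Emit:
drive_tool([
  [0.002, 0.001, 0.014, 0],
  [0.001, 0.0005, 0.014, 0],
  [0.001, 0, 0.012, 0],
  [0, 0, 0.007, 0],
])

```text
time_s: 33.17
position: [0.5209, 0.2798, 0.0264]
eef_rot: [[0.438, 0.898, -0.032], [0.895, -0.439, -0.075], [-0.081, 0.004, -0.997]]
contact_force: [0.4, 0.6, -0.1]
opening: 0.0857
```

```bash
python3 g.py .519 .2785 .026 67
```

```text
t 33.17 pos [0.5209 0.2798 0.0264] yaw 63.93 tilt [-0.0321 -0.0748] F [ 0.4  0.6 -0.1] open 0.0857 
shift [-0.0019 -0.0011  0.0006] twist -3.07 q [-12.96  39.71 -30.89 104.37  29.16  48.4  -85.58]
```

Emit:
drive_tool([
  [-0.003, -0.001, 0, 0],
  [0, 0, 0, 0],
  [0, 0, 0, 0],
  [0, 0, 0, 0],
  [0, 0, 0, 0],
], fingers=255, squeeze=50)

```text
time_s: 33.8
position: [0.5186, 0.2774, 0.0271]
eef_rot: [[0.438, 0.898, -0.031], [0.895, -0.439, -0.074], [-0.081, 0.005, -0.997]]
contact_force: [-0.3, 0.7, -0.5]
opening: 0.0665
```

```bash
python3 g.py .519 .2785 .026 67
```

```text
t 33.8 pos [0.5186 0.2774 0.0271] yaw 63.93 tilt [-0.0314 -0.0745] F [-0.3  0.7 -0.5] open 0.0665 
shift [ 0.0012 -0.0001  0.001 ] twist -3.07 q [-12.79  39.43 -30.94 104.83  29.16  48.18 -85.6 ]
```

Emit:
drive_tool([
  [-0.0012, 0, -0.015, 0],
  [-0.002, 0, -0.025, 0],
  [-0.0025, 0, -0.03, 0],
  [-0.0025, 0, -0.03, 0],
  [-0.0025, 0, -0.03, 0],
  [-0.0025, 0, -0.03, 0],
  [-0.0025, 0, -0.03, 0],
  [-0.0025, 0, -0.03, 0],
  [-0.002, 0, -0.02, 0],
])

```text
time_s: 34.92
position: [0.5155, 0.2775, 0.2826]
eef_rot: [[0.436, 0.899, -0.03], [0.896, -0.437, -0.073], [-0.079, 0.005, -0.997]]
contact_force: [0.6, 0.4, -0.7]
opening: 0.0667
```

```bash
python3 g.py .5263 -.2045 .275 67
```

```text
t 34.92 pos [0.5155 0.2775 0.2826] yaw 64.07 tilt [-0.0299 -0.0734] F [ 0.6  0.4 -0.7] open 0.0667 
shift [-0.4268  0.2203  0.0426] twist -2.93 q [ -6.97  22.71 -38.11  93.63  16.39  73.1  -74.75]
```

Emit:
drive_tool([
  [-0.015, 0.008, 0.0015, 0],
  [-0.025, 0.013, 0.0025, 0],
  [-0.03, 0.0155, 0.003, 0],
  [-0.03, 0.0155, 0.003, 0],
  [-0.03, 0.0155, 0.003, 0],
  [-0.03, 0.0155, 0.003, 0],
  [-0.03, 0.0155, 0.003, 0],
  [-0.03, 0.0155, 0.003, 0],
  [-0.03, 0.0155, 0.003, 0],
  [-0.03, 0.0155, 0.003, 0],
])

```text
time_s: 36.17
position: [0.5149, -0.0588, 0.2731]
eef_rot: [[0.437, 0.899, -0.039], [0.895, -0.439, -0.078], [-0.087, -0.001, -0.996]]
contact_force: [0.7, -0.5, -0.8]
opening: 0.0668
```

```bash
python3 g.py .5263 -.2045 .275 64
```

```text
t 36.17 pos [ 0.5149 -0.0588  0.2731] yaw 63.99 tilt [-0.0387 -0.0776] F [ 0.7 -0.5 -0.8] open 0.0668 
shift [-0.1256  0.0741  0.009 ] twist -0.01 q [ 22.98  13.86 -30.64 104.67  12.17  66.61 -38.27]
```

Emit:
drive_tool([
  [-0.03, 0.0155, 0.001, 0],
  [-0.03, 0.017, 0.001, 0],
  [-0.025, 0.015, 0.002, 0],
  [-0.018, 0.011, 0.001, 0],
  [-0.01, 0.006, 0, 0],
  [0, 0, 0, 0],
])

```text
time_s: 36.92
position: [0.5136, -0.2018, 0.273]
eef_rot: [[0.446, 0.894, -0.05], [0.89, -0.449, -0.078], [-0.093, -0.01, -0.996]]
contact_force: [1.0, 0.3, -0.8]
opening: 0.0666
```

```bash
python3 g.py .5263 -.2045 .25 64
```

```text
t 36.92 pos [ 0.5136 -0.2018  0.273 ] yaw 63.4 tilt [-0.0504 -0.0782] F [ 1.   0.3 -0.8] open 0.0666 
shift [0.0054 0.0127 0.0225] twist -0.6 q [ 33.    16.24 -25.57 101.18  12.83  66.88 -23.77]
```

Emit:
drive_tool([
  [0.001, 0.006, 0.007, -0.3],
  [0.001, 0.005, 0.007, -0.3],
  [0, 0.002, 0.006, 0],
  [0, 0, 0, 0],
])

```text
time_s: 37.42
position: [0.5259, -0.2045, 0.2505]
eef_rot: [[0.432, 0.901, -0.051], [0.897, -0.434, -0.077], [-0.091, -0.013, -0.996]]
contact_force: [0.0, -0.6, -0.4]
opening: 0.0664
```

```bash
cat > ov.py <<'E'
# overlay: predicted mouth ring of held cup (robot frame, per-camera offset) and flask collar/middle rings
from h import *
import sys,g
g.go(.5266,-.2057,.21,64)
o=bot.get_obs();p=np.array(o['position']);w=[]
OFF={'top':np.array([.0015,.0006]),'side':np.array([.0034,-.0006])}
for c in('side','top'):
    im=bot.capture(c);cv2.imwrite('pics/raw_%s_%s.png'%(sys.argv[1],c),im[:,:,::-1])
    uv=proj(c,[[.526,-.204,.2]])[0].astype(int);s=32;Z=400/(2*s)
    cr=cv2.resize(im[uv[1]-s:uv[1]+s,uv[0]-s:uv[0]+s],(400,400),interpolation=cv2.INTER_CUBIC)
    for x,y,z,r,col in((p[0],p[1]+.0012,p[2]-.022,.037,(255,0,255)),(.527,-.2045,.155,.0385,(255,255,0)),(.527,-.2045,.172,.029,(0,255,0))):
        q=proj(c,np.c_[x-OFF[c][0]+r*np.cos(A),y-OFF[c][1]+r*np.sin(A),0*A+z]);q=((q-uv+s+.5)*Z)
        cv2.polylines(cr,[np.round(q).astype(np.int32)],True,col,1)
    w.append(cr)
cv2.imwrite('pics/%s.png'%sys.argv[1],np.hstack(w)[:,:,::-1])
E
python3 ov.py o1
```

```text
t 37.42 pos [ 0.5259 -0.2045  0.2505] yaw 64.32 tilt [-0.0512 -0.0769] F [ 0.  -0.6 -0.4] open 0.0664 
shift [0.003  0.0016 0.0404] twist 0.32 q [ 32.45  18.66 -25.4  101.06  14.    64.97 -23.93]
```

View pics/o1.png

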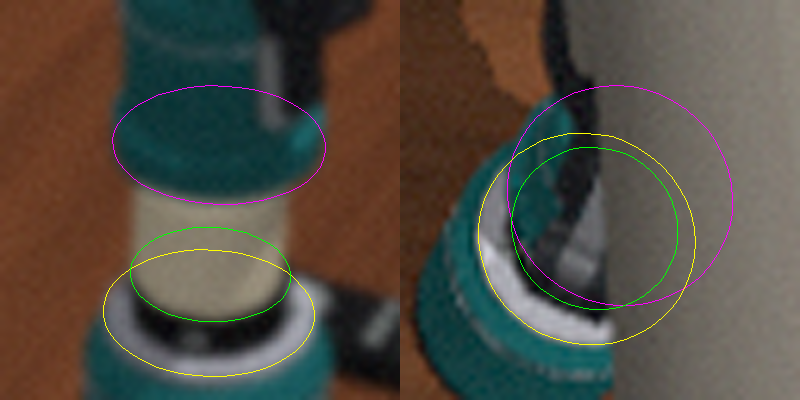

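Emit:
drive_tool([
  [-0.0003, 0.0005, 0.007, 0],
  [0.0001, 0.0005, 0.008, 0],
  [0.0007, 0.0002, 0.008, 0],
  [0.0007, 0.0001, 0.008, 0],
])

```text
time_s: 38.02
position: [0.5265, -0.2067, 0.219]
eef_rot: [[0.432, 0.901, -0.049], [0.897, -0.435, -0.078], [-0.091, -0.01, -0.996]]
contact_force: [0.1, -0.3, -0.5]
opening: 0.0665
```

```bash
python3 g.py .5263 -.2058 .198 64
```

```text
t 38.02 pos [ 0.5265 -0.2067  0.219 ] yaw 64.28 tilt [-0.0487 -0.0778] F [ 0.1 -0.3 -0.5] open 0.0665 
shift [ 0.0026 -0.0004  0.0209] twist 0.28 q [ 32.19  20.45 -25.04 103.01  15.23  61.35 -25.04]
```

Emit:
drive_tool([
  [0.001, -0.0002, 0.006, 0],
  [0.001, -0.0001, 0.006, 0],
  [0.0007, 0, 0.005, 0],
  [0.0003, 0, 0.003, 0],
])

```text
time_s: 38.52
position: [0.5263, -0.2052, 0.1968]
eef_rot: [[0.432, 0.901, -0.05], [0.897, -0.435, -0.077], [-0.091, -0.011, -0.996]]
contact_force: [-0.8, 0.1, -0.6]
opening: 0.0664
```

```bash
python3 g.py .5263 -.2058 .189 64
```

```text
t 38.52 pos [ 0.5263 -0.2052  0.1968] yaw 64.3 tilt [-0.0498 -0.0774] F [-0.8  0.1 -0.6] open 0.0664 
shift [0.0002 0.0004 0.0078] twist 0.3 q [ 31.77  21.79 -24.8  104.34  16.12  58.97 -26.09]
```

Emit:
drive_tool([
  [0.0002, 0.0002, 0.0025, 0],
  [0.0002, 0.0001, 0.002, 0],
])

```text
time_s: 38.78
position: [0.5267, -0.2054, 0.1921]
eef_rot: [[0.432, 0.901, -0.049], [0.897, -0.435, -0.078], [-0.091, -0.011, -0.996]]
contact_force: [-0.0, 1.0, -0.2]
opening: 0.0669
```

```bash
python3 g.py .5263 -.2058 .189 64
```

```text
t 38.77 pos [ 0.5267 -0.2054  0.1921] yaw 64.29 tilt [-0.0494 -0.0775] F [-0.   1.  -0.2] open 0.0669 
shift [-0.0002 -0.0001  0.0031] twist 0.29 q [ 31.69  22.11 -24.72 104.56  16.34  58.45 -26.3 ]
```

Mouth is at about 0.170, below the collar top (0.172), with no force, so it has entered.

Emit:
drive_tool([
  [0.0002, 0, 0.002, 0],
  [0.0002, 0, 0.0015, 0],
])

```text
time_s: 39.02
position: [0.5268, -0.2054, 0.1885]
eef_rot: [[0.432, 0.901, -0.049], [0.897, -0.435, -0.078], [-0.091, -0.01, -0.996]]
contact_force: [0.0, 0.2, -0.3]
opening: 0.0666
```

```bash
python3 g.py .5263 -.2058 .189 64
```

```text
t 39.02 pos [ 0.5268 -0.2054  0.1885] yaw 64.29 tilt [-0.049  -0.0777] F [ 0.   0.2 -0.3] open 0.0666 
shift [-0.0006 -0.0003 -0.0004] twist 0.29 q [ 31.62  22.34 -24.66 104.75  16.51  58.04 -26.48]
```

Emit:
drive_tool([
  [0.0001, 0, 0.0012, 0],
  [0.0001, 0, 0.0012, 0],
])

```text
time_s: 39.28
position: [0.5272, -0.2058, 0.1873]
eef_rot: [[0.432, 0.9, -0.048], [0.897, -0.435, -0.079], [-0.092, -0.009, -0.996]]
contact_force: [-2.8, 1.3, 9.5]
opening: 0.067
```

```bash
python3 g.py .5263 -.2058 .177 64
```

```text
t 39.27 pos [ 0.5272 -0.2058  0.1873] yaw 64.26 tilt [-0.0482 -0.0789] F [-2.8  1.3  9.5] open 0.067 
shift [ 0.0006 -0.0007  0.0103] twist 0.26 q [ 31.59  22.42 -24.62 104.8   16.63  57.87 -26.59]
```

Emit:
drive_tool([
  [0.0002, -0.0002, 0.003, 0],
  [0.0003, -0.0002, 0.003, 0],
], fingers=255, squeeze=100)

```text
time_s: 39.52
position: [0.5277, -0.2062, 0.1855]
eef_rot: [[0.433, 0.9, -0.046], [0.896, -0.436, -0.082], [-0.094, -0.006, -0.996]]
contact_force: [-4.3, 0.5, 12.4]
opening: 0.0659
```

```bash
python3 g.py .5263 -.2058 .177 64
```

```text
t 39.52 pos [ 0.5277 -0.2062  0.1855] yaw 64.2 tilt [-0.0461 -0.0816] F [-4.3  0.5 12.4] open 0.0659 
shift [ 0.0006 -0.0014  0.0085] twist 0.2 q [ 31.48  22.51 -24.55 104.94  16.87  57.53 -26.87]
```

Emit:
drive_tool([
  [-0.0003, -0.001, 0.003, 0],
  [-0.0001, -0.0006, 0.003, 0],
])

```text
time_s: 39.78
position: [0.526, -0.2064, 0.1813]
eef_rot: [[0.434, 0.9, -0.045], [0.896, -0.436, -0.083], [-0.094, -0.005, -0.996]]
contact_force: [-0.8, -0.4, -2.6]
opening: 0.0657
```

```bash
python3 g.py .5263 -.2058 .177 64
```

```text
t 39.77 pos [ 0.526  -0.2064  0.1813] yaw 64.17 tilt [-0.0453 -0.0827] F [-0.8 -0.4 -2.6] open 0.0657 
shift [0.0011 0.0001 0.0043] twist 0.17 q [ 31.46  22.6  -24.46 105.43  17.07  56.92 -27.06]
```

It has clicked: the force dropped suddenly. Pushing on to the ledge.

Emit:
drive_tool([
  [0.0003, 0, 0.003, 0],
  [0.0003, 0, 0.003, 0],
  [0.0002, 0, 0.0025, 0],
])

```text
time_s: 40.15
position: [0.5271, -0.2066, 0.1772]
eef_rot: [[0.435, 0.9, -0.044], [0.896, -0.437, -0.085], [-0.095, -0.002, -0.995]]
contact_force: [-9.6, 2.6, 25.0]
opening: 0.0655
```

```bash
python3 g.py .5263 -.2058 .177 64
```

```text
t 40.15 pos [ 0.5271 -0.2066  0.1772] yaw 64.11 tilt [-0.0436 -0.0849] F [-9.6  2.6 25. ] open 0.0655 
shift [ 0.0004 -0.001   0.0002] twist 0.11 q [ 31.29  22.91 -24.37 105.59  17.41  56.4  -27.46]
```

Emit:
drive_tool([
  [-0.0003, -0.0012, 0.0022, 0],
  [0, -0.0006, 0.0022, 0],
])

```text
time_s: 40.4
position: [0.5264, -0.2063, 0.1772]
eef_rot: [[0.435, 0.9, -0.041], [0.895, -0.437, -0.087], [-0.096, 0.001, -0.995]]
contact_force: [-5.7, 1.1, 17.5]
opening: 0.0657
```

```bash
python3 zoom.py z5 .526 -.204 .19; python3 - <<'E'
from plant import bot
import time
for i in range(6): bot.capture('side')
o=bot.get_obs();print(o['time_s'],o['position'],o['contact_force'])
E
```

```text
t 40.4 pos [ 0.5264 -0.2063  0.1772] yaw 64.09 tilt [-0.0412 -0.0868] F [-5.7  1.1 17.5] open 0.0657 
shift [ 0.0005 -0.0007 -0.0009] twist -39.61 q [ 31.26  22.76 -24.35 105.82  17.49  56.17 -27.58]
40.8 [ 0.52641766 -0.20633475  0.17716583] [-5.91243361  0.39262303 17.93877551]
```

View pics/z5.png

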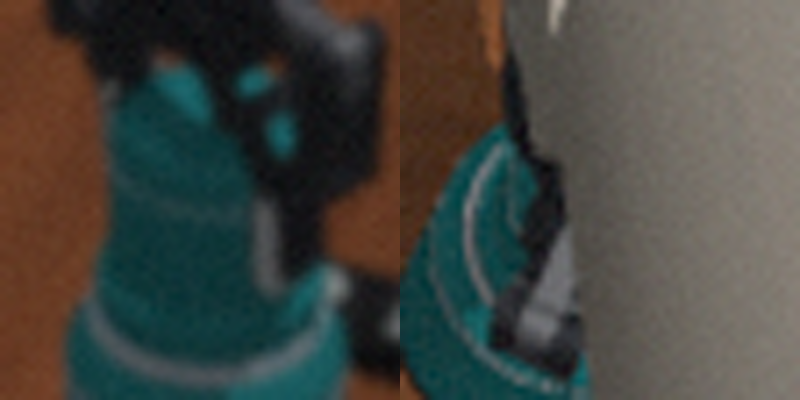

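The cap sits evenly on the steel ring, and the push holds steady at about 18 N. Handing in.

```bash
python3 -c "
from plant import bot
print(bot.job_done());o=bot.get_obs();print(o['time_s'],o['contact_force'],o['position'],o['opening'])"
```

```text
the job is handed in; nothing more can be done
None
the job is handed in; nothing more can be done
```

I set the small, middle and large cups on the flask in that order. The large cup clicked home, and I handed the job in at about 41 s, still gripping it and pressing down. The hand-in gives no verdict, so whether it passed is not confirmed.

- **Click:** the push rose to about 12 N, then dropped suddenly with the mouth roughly 4 mm above the ring. The tool then stopped at z = 0.177 m, which is where I expected it with the mouth on the ledge.
- **Press at the end:** about 18 N downward, steady over 0.4 s of checks. I set the grip to 100 N with the jaws 66 mm apart.
- **Last picture:** the cap sits evenly on the steel ring and the flask looks upright. The small and middle cups looked seated when I checked each one before covering it.
- **Mug, remote and plant:** I kept the arm clear of them but did not measure them again at the end.

Three things were not clean:

- **Tool tilt:** the wrist drifted to about 0.1 rad off vertical over the run. I gripped the large cup so this lean ran along the pads, and I estimate the cup was tilted only about 0.02 rad on arrival.
- **Side force:** about 6 N sideways remained on the tool at the end.
- **Flask position:** the two cameras disagreed by 1–2 mm on where the flask stands, so I aimed at the average.

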